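Bring the stalk-switch housing round to the front and hold the carousel

TASK

Draw the locking bolt of the parts carousel straight out along its guide, all the way to its stop, and leave it there. Then take the carousel by its upright handle and turn it clockwise (seen from above) until the tall housing with the stalk stands squarely at the front pointer, and finish while still holding the handle there with the carousel at rest, because its return spring would swing it back. Leave the loose parts around it where they are.

Things in the scene. Friction and masses are not known exactly. Their poses are not given: they have to be found in the camera images.
- carousel_base: Fixed round dark base, 190 mm across, 14 mm high; origin at its centre on the table. Its -x axis points at the front pointer; z up. The carousel turns about the vertical line through its origin.
- pointer (a point): Front pointer: top of the thin square steel post (10 x 10 mm, 58 mm high, small corner pointing at the carousel) that stands 150 mm from the carousel's axis, on a bar of the base. It does not turn with the carousel.
- carousel_axis (a point): Centre of the round plywood turntable, on its upper face, 34 mm above the table. The turntable is 230 mm across and 12 mm thick; low parts are fixed on it (none over 76 mm above the table, apart from the tall housing and the handle). Two lugs on its rim, 18 mm apart inside, reach 133 mm from the axis and straddle the bolt's tip.
- housing_top (a point): The tall housing: black upright cylinder, 68 mm across, fixed on the turntable 74 mm from the axis, by far the tallest thing on it, hollow at the top, with one stalk that sticks out away from the axis to 156 mm from it, about 120 mm above the table. This point is the centre of its top rim, 139 mm above the table. It stands at the front when the line from the axis through this point passes through the pointer.
- handle: Upright round steel handle on the turntable, 18 mm in diameter, 99 mm from the axis, a quarter turn from the housing (seen from above: anticlockwise from it). Its plain top is 118 mm above the table, its foot 34 mm. Origin on its axis, 10 mm below its top (108 mm above the table). It goes round with the carousel and turns with it; it can be pinched from above.
- carousel (a joint): Turn of the carousel in rad: 0 parked (as it starts), grows clockwise seen from above, up to 2.4. A weak return spring pulls it back to 0 (0.25 N m per rad, about 2 to 4 N at the handle where it must be held). The turn needed differs each time, from 0.8 to 1.4 rad.
- bolt_guide: Fixed steel guide of the bolt, beside the carousel: base 108 x 40 mm, 24 mm high, with two low walls and two flat bridges over the bar (bridge tops 43.5 mm above the table). Origin on the table under the bolt's knob when the bolt is shot, 165 mm from the carousel's axis; its +x axis points straight out from the carousel's axis, along which the bolt is drawn; z up.
- bolt_knob (a point): The bolt's upright round knob: 16 mm in diameter, top 90 mm above the table; this point is on its axis, 14 mm below its top (76 mm above the table). It stands on a flat bar 12 mm wide, 10 mm high, that lies loose in the guide. It moves 36 mm outwards until the knob meets the outer bridge. Drawing it takes 2 to 15 N (sliding steel, easily pinched askew). The bolt stays where it is left.
- slip_ring: Bystander, loose: black ring, 72 mm across, 16 mm high; origin at the centre of its underside. Leave it.
- loose_stalk: Bystander, loose: switch stalk lying flat, 170 mm long, 22 mm high; origin at the centre of its underside. Leave it.
- spanner: Bystander, loose: steel spanner lying flat, under 15 mm high; origin at the centre of its underside. Leave it.
- empty_housing: Bystander, loose: empty black round housing 90 mm across, 75 mm high, open on top; origin at the centre of its underside. Leave it.
- nut_cup: Bystander, loose: metal cup 70 mm across, 50 mm high; origin at the centre of its underside. Leave it.
There are look-alikes about, which are no part of the job. What is shaped like the part that bears bolt_knob but purple is not meant. What is shaped like the bolt_guide but orange is not meant.

How it is judged (in metres and radians):
On the way, in this order (a step that is already met when the one before it is completed fails the run):
1. the bolt is drawn out along its guide (x of bolt_knob in the frame of bolt_guide above 0.026 m and y of bolt_knob in the frame of bolt_guide between -0.012 and 0.012 m and z of bolt_knob in the frame of bolt_guide between 0.066 and 0.088 m and value of joint carousel below 0.15 rad), for 0.2 s.
2. the tall housing stands at the front pointer, the carousel held by its handle (x of bolt_knob in the frame of bolt_guide above 0.026 m and y of bolt_knob in the frame of bolt_guide between -0.012 and 0.012 m and z of bolt_knob in the frame of bolt_guide between 0.066 and 0.088 m and x of housing_top in the frame of carousel_base below -0.05 m and y of housing_top in the frame of carousel_base between -0.008 and 0.008 m and velocity of joint carousel between -0.08 and 0.08 rad/s and contact force between the fingers and handle above 0.8 N), for 0.3 s.
At the end, for the whole second after the job is handed in: Bolt in its guide, drawn out at least 26 of its 36 mm; centre of the tall housing within 8 mm (6 degrees) of the line from the axis to the pointer, on the pointer side; carousel slower than 0.08 rad/s; the fingers hold its handle (over 0.8 N) through the last second (all of step 2); the arm keeps its last pose, push and grip.
It fails at once if a loose part around the carousel is shoved more than 30 mm (distance of any of slip_ring, loose_stalk, spanner, empty_housing, nut_cup from where it was at the start of the episode above 0.03 m).
It also fails if it takes over 42 s, if anything falls off the work surface, if the arm or the gripper's body presses on something with over 40 N, if the wrist force passes 120 N, or if a joint passes its speed limit or range.

ROBOT

A 6-joint arm with a two-finger parallel gripper is mounted at the origin on the work surface. World frame = base frame: x ahead of the robot, y to its left, z up, the work surface at z = 0. Lengths are in m, angles in degrees, forces in N, time in s.
With the tool pointing down it reaches from about 0.4 to 0.825 m from the base axis. Payload 7 kg.
Tool frame: the origin (TCP) lies on the centre line of the jaws, within the pads' length; the fingertips stand 17 mm ahead of it and the grasp point (between the pads) lies 2 mm behind it; z points along the fingers, y is the direction in which the jaws open and shut (so a half turn about z gives the same grasp; the last joint's range is limited). The gripper opens to 88 mm and grips with 3 to 60 N. Pads are 19 mm wide; open, the fingers measure 130 mm over their backs; the gripper's body (78 mm by 193 mm) begins 47 mm behind the grasp point.
Start: joints at [87.21, 20.546, 0.682, 0, -70.136, -16.507], TCP at [0.223, 0.637, 0.244] pointing down, gripper open.
Joint ranges: [-176.03, 176.03], [-82.01, 121.73], [-58.28, 71.71], [-173.87, 95.51], [-174.79, -0.11], [-173.66, 173.66]. Speed limits (degrees/s): [136.94, 136.94, 172.46, 180, 180, 180].

INTERFACE

Orientations are given as [roll, pitch, yaw] about the fixed x, y, z axes, in that order (R = Rz(yaw) Ry(pitch) Rx(roll)).
In Python, from plant import telemetry, vision, close_job, recognise, silhouettes, place_of gives the robot as it stands.
- The arm moves only by the shell command python3 -m handwheel 'ROWS'. ROWS is JSON, a list that holds one entry, the list of rows, each a list of 5 numbers: the shift along the tool's x, y, z in m, then the turn about the tool's z in rad, then the closure, from 0 (fully open) to 1 (shut). In form: [[[tx, ty, tz, yaw, gripper], ...]]. A call has 1 to 20 rows; each row shifts and turns the commanded pose from where the row before left it, along the tool's axes as they then stand; what a row does not reach is not made up. A row lasts 1/12 s, in which the tool goes at most 41.7 mm and 7.16 degrees, less where a joint would pass 70% of its speed; a pose out of reach is approached as far as the arm can. A call with a gripper value outside its range is refused whole. The fingers move at their own pace and stop on an object; the grip force is fixed at half the most. Time passes only in rows, so rows that do not move let the fingers close. It gives the time, the measured TCP pose, the force and the opening at its end, in the units of the state.
- telemetry.get_obs(): the state, without advancing time (a new reading comes with each control period).
- vision.snapshot(name): name is "scene" or "top" or "wrist"; returns a dict with "color" (384x512x3 uint8, red, green, blue), "mtx" (3x3 intrinsics, pixels), "cam_to_world" (4x4, takes a point from camera to world coordinates); the wrist camera has in their place "tool_from_camera" (4x4, takes a point from camera to tool coordinates, whose origin is the TCP and whose axes are the flange's). Camera axes: x right, y down, z forward; pixel columns grow to the right and rows downward; lengths in m; the calibration is good to about 2 mm. The wrist camera is an equidistant fisheye: a pixel r from the principal point sees the ray r / f radians off the axis. A picture is of the moment at which its call begins: read the wrist's pose just before it. There is no depth.
- close_job(): hands the job in, once; it reports no verdict.
Trained networks look in a picture, given as the dict that the camera call returned (one of the last four; its "shot" number tells which), for a name from the list of things; names that differ only in an ending like _2 or _b are one class to them, and where a whole thing is asked for, a point or a joint stands for the part that bears it (a point fixed in the world has none). Each returns a list of dicts, best first, with "conf" (0 to 1); they miss things now and then, are a little off and sometimes report something else, mostly with a low value. They report only what shows in the picture. A call takes as long as a camera call. They do not tell look-alikes from the thing itself.
- recognise(name, picture): "xy" ([column, row] in pixels, amid what is visible of it).
- silhouettes(name, picture): "region" (384x512 bool, what is visible of it) and "xy" ([column, row] in pixels, amid what is visible of it).
- place_of(name, picture): "xy" ([column, row] in pixels: a listed point, or the origin of a listed thing).
The state is a dict: "clock": time; "joint_pos": joint angles; "qvel": joint speeds; "tau": joint torques, N m; "tool_pos": TCP position; "orientation": TCP orientation; "force": force on the tool from outside, world axes, zero at the start; "moment": the same for the moment, N m; "opening": finger opening in m.
Only numpy, scipy, OpenCV 4.12 (cv2) and the standard library are available. Lean on these libraries where they do the work, as an engineer would, in place of code of your own. Each camera call takes 0.05 s, during which the arm holds its last target.

## Working session

There is one attempt and no reset: what is moved stays moved. The work goes in short steps, Python scripts to look and compute and a shell command to move; the robot and the scene stay as the last step left them, time stands still between calls to the robot, and variables do not carry over. Pictures are saved under pics/ and viewed, and the job is handed in when it is done.

```bash
ls; mkdir -p pics; cat > h.py <<'E'
import numpy as np,cv2
from plant import telemetry,vision,close_job,recognise,silhouettes,place_of
from scipy.spatial.transform import Rotation as R
def ray(p,uv):
    K=np.array(p["mtx"]);T=np.array(p["cam_to_world"])
    d=np.linalg.solve(K,[uv[0],uv[1],1.]);return T[:3,3],T[:3,:3]@d
def atz(p,uv,z):
    o,d=ray(p,uv);return o+d*(z-o[2])/d[2]
def save(p,n):
    cv2.imwrite(f"pics/{n}.png",cv2.resize(p["color"][:,:,::-1],(800,600),interpolation=cv2.INTER_CUBIC))
E
python3 - <<'E'
from h import *
np.set_printoptions(precision=4,suppress=True)
o=telemetry.get_obs();print(o)
Z=dict(carousel_base=0,pointer=.058,carousel_axis=.034,housing_top=.139,handle=.108,bolt_guide=0,bolt_knob=.076)
for n in["scene","top"]:
    p=vision.snapshot(n);save(p,n+"0")
    for k,z in Z.items():
        for r in place_of(k,p)[:3]:
            print(n,k,np.round(r["xy"],1),round(r["conf"],2),atz(p,r["xy"],z))
E
```

```text
pics
{'clock': 0.0, 'joint_pos': array([ 87.2089,  20.5911,   0.6337,  -0.0192, -70.1361, -16.5082]), 'qvel': array([-0.0324, -0.034 ,  0.1023, -0.1059, -0.1234, -0.0706]), 'tau': array([ -0.0005, -58.2718,  29.3054,   6.9972,   0.007 ,  -0.0002]), 'tool_pos': array([0.223 , 0.6366, 0.2426]), 'orientation': array([179.9052,  -0.0093, -19.3058]), 'force': array([ 0.8917,  0.1155, -0.374 ]), 'moment': array([-0.01  , -0.0673, -0.0048]), 'opening': 0.08732331685494314}
scene carousel_base [221.1 178.6] 0.51 [ 0.4297 -0.1651 -0.    ]
scene pointer [252.5 296.9] 0.71 [0.7789 0.0336 0.058 ]
scene pointer [261.6 171.4] 0.6 [ 0.4232 -0.048   0.058 ]
scene carousel_axis [240.7 221.6] 0.59 [ 0.5797 -0.0577  0.034 ]
scene housing_top [217.9 179.1] 0.78 [ 0.5462 -0.1213  0.139 ]
scene handle [213.4 228.5] 0.51 [ 0.6652 -0.0925  0.108 ]
scene handle [149.2 172. ] 0.42 [ 0.5458 -0.3086  0.108 ]
scene bolt_guide [344.5 190. ] 0.92 [0.3772 0.1752 0.    ]
scene bolt_guide [309.2 235.8] 0.84 [0.5515 0.1137 0.    ]
scene bolt_knob [310.4 220.1] 0.73 [0.5585 0.1122 0.076 ]
scene bolt_knob [375.4 223.9] 0.73 [0.5274 0.2623 0.076 ]
top pointer [264.4 225.2] 0.4 [ 0.4313 -0.0461  0.058 ]
top carousel_axis [263.6 176.4] 0.68 [ 0.5915 -0.047   0.034 ]
top housing_top [287.4 185.3] 0.6 [ 0.5454 -0.1173  0.139 ]
top housing_top [214.4 186.6] 0.17 [0.5458 0.1034 0.139 ]
top handle [280.1 147.2] 0.44 [ 0.6705 -0.0996  0.108 ]
top bolt_guide [200.6 242.5] 0.93 [0.3823 0.163  0.    ]
top bolt_guide [217.1 193.9] 0.64 [0.5414 0.1079 0.    ]
top bolt_knob [213.7 187.6] 0.57 [0.5518 0.1117 0.076 ]
top bolt_knob [166.6 203.6] 0.49 [0.5038 0.2603 0.076 ]
```

View pics/scene0.png

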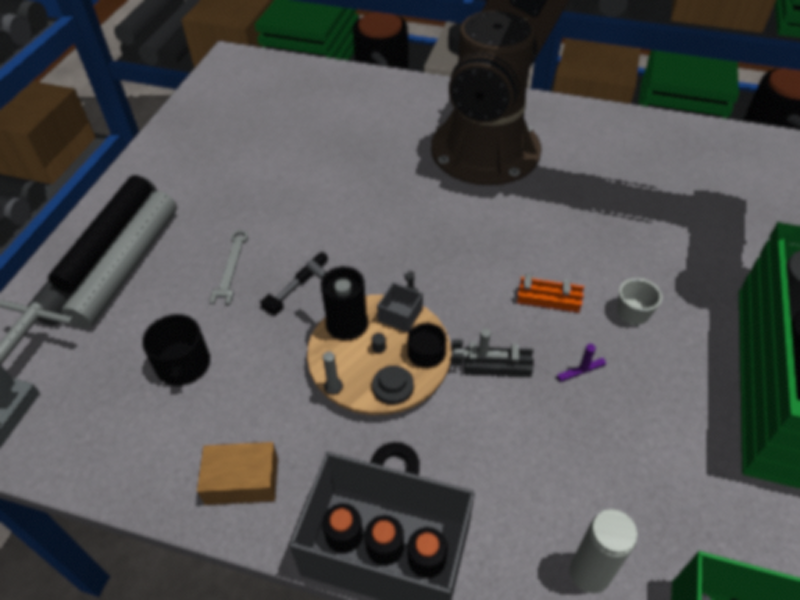

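View pics/top0.png

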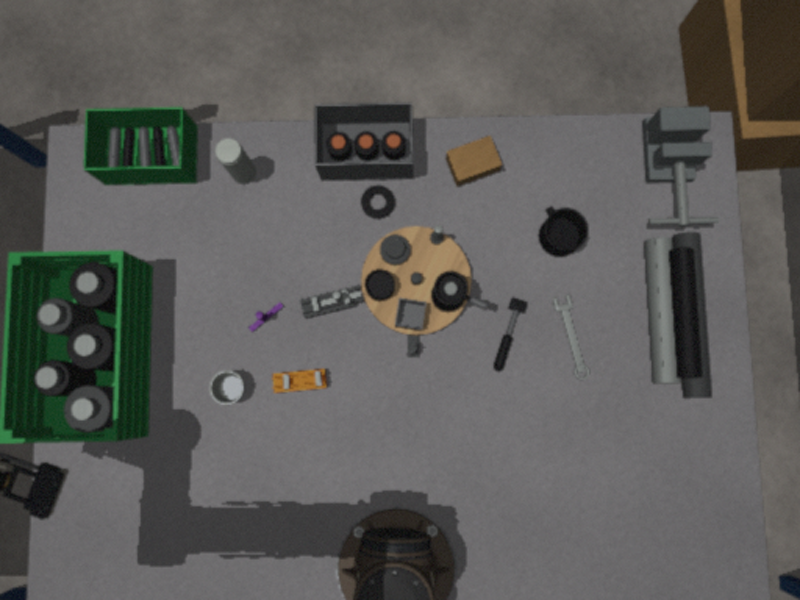

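```bash
cat >> h.py <<'E'
def wray(p,o,uv):
    K=np.array(p["mtx"]);T=np.array(p["tool_from_camera"])
    x=(uv[0]-K[0,2])/K[0,0];y=(uv[1]-K[1,2])/K[1,1];r=np.hypot(x,y)
    d=np.array([np.sin(r)*x/max(r,1e-9),np.sin(r)*y/max(r,1e-9),np.cos(r)])
    Rt=R.from_euler("xyz",o["orientation"],degrees=True).as_matrix()
    return np.array(o["tool_pos"])+Rt@T[:3,3],Rt@T[:3,:3]@d
def watz(p,o,uv,z):
    a,d=wray(p,o,uv);return a+d*(z-a[2])/d[2]
E
python3 - <<'E'
from h import *
np.set_printoptions(precision=4,suppress=True)
o=telemetry.get_obs();p=vision.snapshot("wrist");save(p,"w0");print(p["mtx"],p["tool_from_camera"])
for n in["top","scene"]:
    p=vision.snapshot(n)
    c=p["color"];hsv=cv2.cvtColor(c,cv2.COLOR_RGB2HSV)
    m=((hsv[...,0]>8)&(hsv[...,0]<28)&(hsv[...,1]>70)&(hsv[...,2]>80)).astype(np.uint8)
    k,l,s,ce=cv2.connectedComponentsWithStats(m)
    for i in range(1,k):
        if s[i,4]>700:
            cn=max(cv2.findContours((l==i).astype(np.uint8),0,2)[0],key=cv2.contourArea)
            h=cv2.convexHull(cn)[:,0].astype(float)
            P=np.array([atz(p,q,.034)[:2] for q in h])
            (cx,cy),r=cv2.minEnclosingCircle((P*1000).astype(np.float32))
            print(n,s[i],cx,cy,r)
E
```

```text
[[297.3186   0.     254.6223]
 [  0.     297.3186 195.0963]
 [  0.       0.       1.    ]] [[-0.0007 -0.9543 -0.2989  0.0802]
 [ 1.     -0.0006 -0.0004 -0.0009]
 [ 0.0002 -0.2989  0.9543 -0.1414]
 [ 0.      0.      0.      1.    ]]
top [ 463    0   49   89 1016] 1034.215087890625 -804.927978515625 166.70736694335938
top [ 231  145   71   70 2291] 583.56298828125 -54.068485260009766 114.97882080078125
scene [ 196  189   93   76 3066] 585.40673828125 -51.85024642944336 116.61524963378906
scene [ 126  283   50   32 1415] 832.6688842773438 -186.18544006347656 60.09237289428711
```

```bash
python3 -m handwheel '[[[0.02,0.04,-0.012,0,0],[0.02,0.035,-0.012,0,0],[0.02,0.035,-0.012,0,0],[0.02,0.035,-0.012,0,0],[0.02,0.035,-0.012,0,0],[0.02,0.035,-0.012,0,0],[0.02,0.035,-0.012,-0.1,0],[0.02,0.035,-0.012,-0.1,0],[0.02,0.035,-0.012,-0.1,0],[0.02,0.035,-0.012,-0.1,0],[0.02,0.035,-0.012,-0.1,0],[0.02,0.035,-0.012,0,0],[0.02,0.035,-0.012,0,0],[0.02,0.035,-0.012,0,0],[0,0,0,0,0],[0,0,0,0,0]]]'
```

```text
clock: 2.28
tool_pos: [0.4127, 0.1242, 0.4085]
orientation: [-180.0, -0.0, 8.6]
force: [-0.3, 0.3, -0.4]
opening: 0.0879
```

```bash
python3 - <<'E'
from h import *
np.set_printoptions(precision=4,suppress=True)
o=telemetry.get_obs();p=vision.snapshot("wrist");save(p,"w1")
Z=dict(carousel_base=0,pointer=.058,carousel_axis=.034,housing_top=.139,handle=.108,bolt_guide=0,bolt_knob=.076)
for k,z in Z.items():
  for r in place_of(k,p)[:3]: print(k,np.round(r["xy"],1),round(r["conf"],2),watz(p,o,r["xy"],z))
E
```

```text
carousel_axis [368.2  75. ] 0.9 [ 0.5846 -0.0525  0.034 ]
housing_top [425.7 105.5] 0.6 [ 0.5458 -0.1178  0.139 ]
handle [412.5  26.5] 0.82 [ 0.6748 -0.0915  0.108 ]
handle [277.4  74.8] 0.64 [0.5422 0.1119 0.108 ]
bolt_guide [275.1  80.4] 0.8 [0.5434 0.1082 0.    ]
bolt_guide [231.  160.9] 0.67 [0.3824 0.1665 0.    ]
bolt_knob [277.1  72.6] 0.71 [0.5493 0.1111 0.076 ]
bolt_knob [180.3  83.7] 0.59 [0.512  0.2607 0.076 ]
bolt_knob [275.5  74.6] 0.51 [0.5457 0.113  0.076 ]
```

View pics/w1.png

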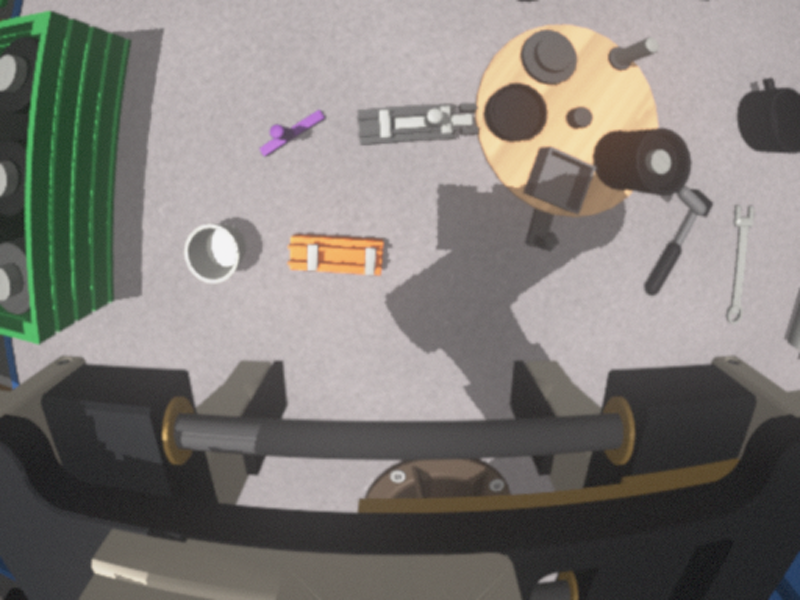

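```bash
python3 -m handwheel '[[[0.022,0.006,0.03,-0.01,0.45],[0.022,0.006,0.03,-0.01,0.45],[0.022,0.006,0.03,-0.01,0.45],[0.022,0.006,0.03,-0.01,0.45],[0.022,0.006,0.03,-0.01,0.45],[0.024,0.006,0.03,-0.01,0.45],[0,0,0.028,0,0.45],[0,0,0,0,0.45],[0,0,0,0,0.45]]]'
python3 - <<'E'
from h import *
np.set_printoptions(precision=4,suppress=True)
o=telemetry.get_obs();p=vision.snapshot("wrist");save(p,"w2");print(o["tool_pos"],o["orientation"],o["opening"],o["joint_pos"])
Z=dict(carousel_base=0,pointer=.058,carousel_axis=.034,housing_top=.139,handle=.108,bolt_guide=0,bolt_knob=.076)
for k,z in Z.items():
  for r in place_of(k,p)[:3]: print(k,np.round(r["xy"],1),round(r["conf"],2),watz(p,o,r["xy"],z))
E
```

```text
clock: 3.43
tool_pos: [0.549, 0.1151, 0.1989]
orientation: [179.9, 0.2, 12.4]
force: [0.6, 0.0, 1.0]
opening: 0.0485
[0.549  0.1151 0.1989] [179.9135   0.2201  12.4339] 0.048518794455656204 [ 31.8413  11.9564 -17.4277   0.0096 -60.8522  70.588 ]
carousel_axis [401.8 183.6] 0.94 [ 0.5838 -0.0513  0.034 ]
handle [490.7 129.4] 0.9 [ 0.6724 -0.0943  0.108 ]
bolt_guide [259.9 177.6] 0.79 [0.5454 0.1091 0.    ]
bolt_knob [258.8 192.8] 0.71 [0.5495 0.1125 0.076 ]
bolt_knob [110.4 189.4] 0.66 [0.5212 0.2587 0.076 ]
```

View pics/w2.png

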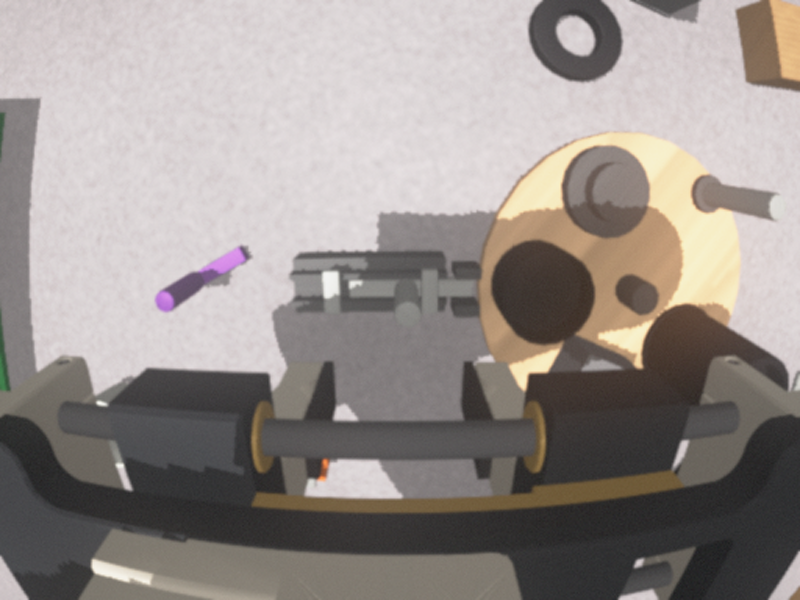

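```bash
python3 -m handwheel '[[[0,0.004,0.02,0,0.6],[0,0,0.02,0,0.6],[0,0,0.02,0,0.6],[0,0,0.02,0,0.6],[0,0,0.02,0,0.6],[0,0,0.018,0,0.6],[0,0,0,0,0.6],[0,0,0,0,0.6]]]'
python3 - <<'E'
from h import *
p=vision.snapshot("wrist");save(p,"w3")
E
```

```text
clock: 4.5
tool_pos: [0.5505, 0.1109, 0.082]
orientation: [180.0, 0.1, 12.4]
force: [-0.1, 0.3, -0.5]
opening: 0.0348
```

View pics/w3.png

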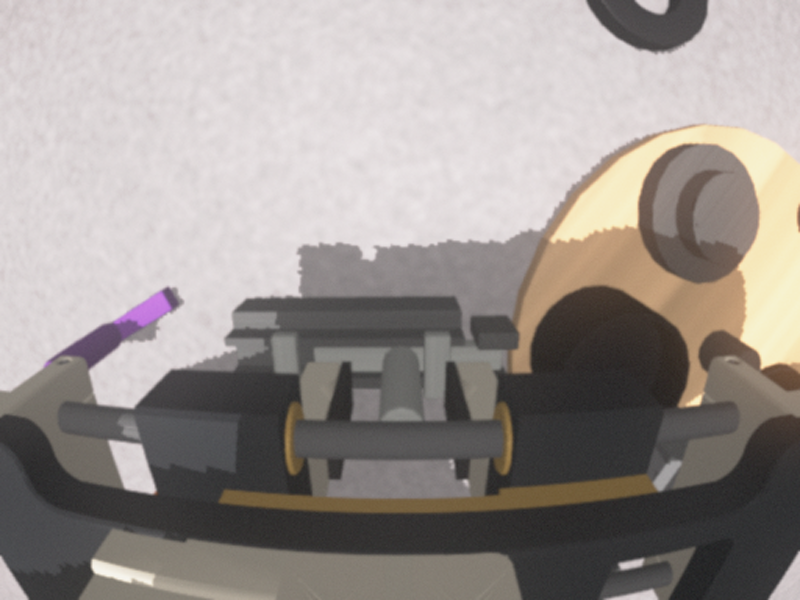

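```bash
python3 -m handwheel '[[[0,0,0,0,0.8],[0,0,0,0,0.8],[0,0,0,0,0.8],[0,0,0,0,0.8],[0,-0.003,0,0,0.8],[0,-0.003,0,0,0.8],[0,-0.003,0,0,0.8],[0,-0.003,0,0,0.8],[0,-0.003,0,0,0.8],[0,-0.003,0,0,0.8]]]'
python3 -m handwheel '[[[0,-0.003,0,0,0.8],[0,-0.003,0,0,0.8],[0,-0.003,0,0,0.8],[0,-0.003,0,0,0.8],[0,0,0,0,0.8],[0,0,0,0,0.8]]]'
```

```text
clock: 5.38
tool_pos: [0.5479, 0.1267, 0.084]
orientation: [179.8, -0.1, 12.4]
force: [2.5, -13.2, 11.6]
opening: 0.0176
clock: 5.88
tool_pos: [0.5449, 0.1395, 0.0832]
orientation: [179.9, -0.0, 12.4]
force: [1.0, -6.3, 5.7]
opening: 0.0174
```

```bash
python3 -m handwheel '[[[0,-0.003,0,0,0.8],[0,-0.003,0,0,0.8],[0,-0.002,0,0,0.8],[0,0,0,0,0.8],[0,0,0,0,0.8]]]'
python3 - <<'E'
from h import *
p=vision.snapshot("wrist");save(p,"w4")
E
```

```text
clock: 6.3
tool_pos: [0.5431, 0.147, 0.0832]
orientation: [179.9, -0.0, 12.4]
force: [1.1, -6.6, 6.2]
opening: 0.0177
```

View pics/w4.png

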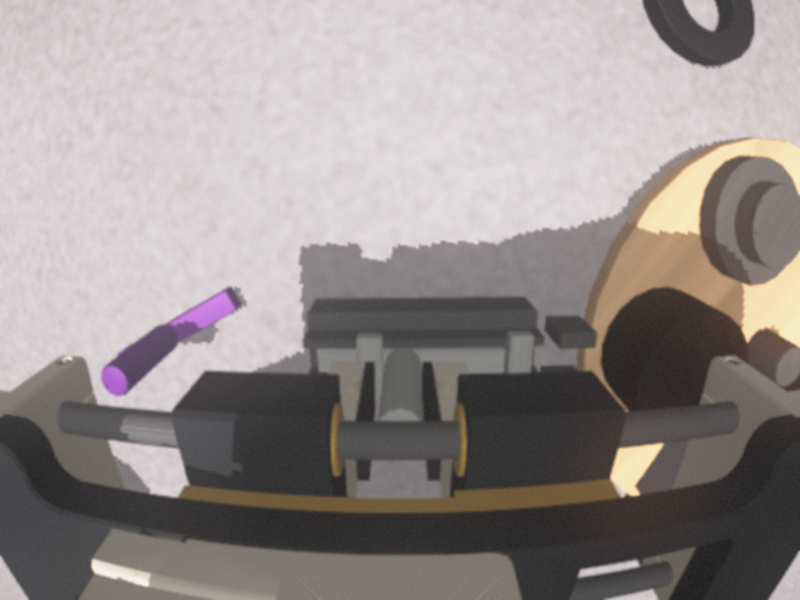

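```bash
python3 -m handwheel '[[[0,-0.002,0,0,0.8],[0,-0.001,0,0,0.8],[0,0,0,0,0.8]]]'; python3 -m handwheel '[[[0,-0.001,0,0,0.8],[0,-0.001,0,0,0.8],[0,0,0,0,0.8]]]'
```

```text
clock: 6.6
tool_pos: [0.5426, 0.1485, 0.0835]
orientation: [179.8, 0.0, 12.4]
force: [4.5, -14.7, 8.9]
opening: 0.0177
clock: 6.85
tool_pos: [0.5423, 0.1491, 0.0838]
orientation: [179.7, 0.1, 12.4]
force: [7.0, -23.2, 11.2]
opening: 0.0175
```

```bash
python3 -m handwheel '[[[0,0.003,0,0,0.6],[0,0.001,0,0,0.6],[0,0,0,0,0.6],[0,0,-0.025,0,0.6],[0,0,-0.03,0,0.6],[0,0,-0.03,0,0.6],[0,0,-0.03,0,0.6],[0,0,-0.035,0,0.5]]]'
python3 - <<'E'
from h import *
np.set_printoptions(precision=4,suppress=True)
o=telemetry.get_obs();p=vision.snapshot("wrist");save(p,"w5");print(o["tool_pos"])
for k,z in dict(carousel_axis=.034,bolt_guide=0,bolt_knob=.076,handle=.108).items():
  for r in place_of(k,p)[:2]: print(k,np.round(r["xy"],1),round(r["conf"],2),watz(p,o,r["xy"],z))
E
```

```text
clock: 7.52
tool_pos: [0.5415, 0.1496, 0.2327]
orientation: [-180.0, 0.1, 12.4]
force: [0.9, 0.1, -0.3]
opening: 0.038
[0.5415 0.1496 0.2327]
carousel_axis [416.1 180.3] 0.64 [ 0.5811 -0.0568  0.034 ]
bolt_guide [220.2 268.9] 0.74 [0.3834 0.1683 0.    ]
bolt_guide [287.9 171. ] 0.59 [0.5466 0.1082 0.    ]
bolt_knob [151.6 182.8] 0.71 [0.5185 0.2601 0.076 ]
bolt_knob [262.1 189.4] 0.7 [0.5366 0.142  0.076 ]
handle [489.6 129.5] 0.89 [ 0.6707 -0.0908  0.108 ]
```

View pics/w5.png

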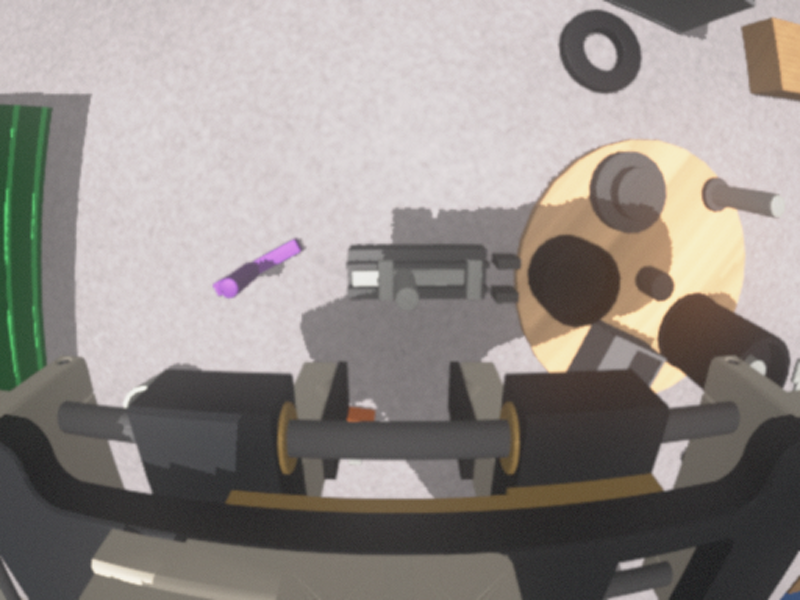

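```bash
python3 -m handwheel '[[[0.006,0.026,-0.001,0,0],[0.006,0.026,-0.001,0,0],[0.006,0.026,-0.001,0,0],[0.006,0.026,-0.001,0,0],[0.006,0.026,-0.001,0,0],[0.006,0.026,-0.001,0,0],[0.006,0.026,-0.001,0,0],[0.006,0.026,-0.001,0,0],[0.008,0.026,0,0,0],[0.008,0.026,0,0,0],[0,0,0,0.11,0],[0,0,0,0.11,0],[0,0,0,0.11,0],[0,0,0,0.11,0],[0,0,0,0.11,0],[0,0,0,0.11,0],[0,0,0,0.1,0],[0,0,0,0,0],[0,0,0,0,0]]]'
python3 - <<'E'
from h import *
np.set_printoptions(precision=4,suppress=True)
o=telemetry.get_obs();p=vision.snapshot("wrist");save(p,"w6");print(o["tool_pos"],o["joint_pos"])
for k,z in dict(carousel_axis=.034,housing_top=.139,pointer=.058,handle=.108,bolt_knob=.076).items():
  for r in place_of(k,p)[:2]: print(k,np.round(r["xy"],1),round(r["conf"],2),watz(p,o,r["xy"],z))
E
```

```text
clock: 9.35
tool_pos: [0.6602, -0.0907, 0.2385]
orientation: [179.9, 0.1, -31.0]
force: [0.4, -0.1, 0.2]
opening: 0.0879
[ 0.6602 -0.0907  0.2385] [  8.8899  19.9951  -0.7948  -0.0199 -69.3448  50.1462]
carousel_axis [255.8 239. ] 0.87 [ 0.5842 -0.0462  0.034 ]
housing_top [333.1 279.7] 0.81 [ 0.5492 -0.1137  0.139 ]
housing_top [469.4 186.6] 0.49 [ 0.5585 -0.286   0.139 ]
pointer [305.9 326.6] 0.43 [ 0.433  -0.0401  0.058 ]
handle [250.7 179.2] 0.6 [ 0.6713 -0.0923  0.108 ]
bolt_knob [157.8 333.5] 0.54 [0.54  0.145 0.076]
```

View pics/w6.png

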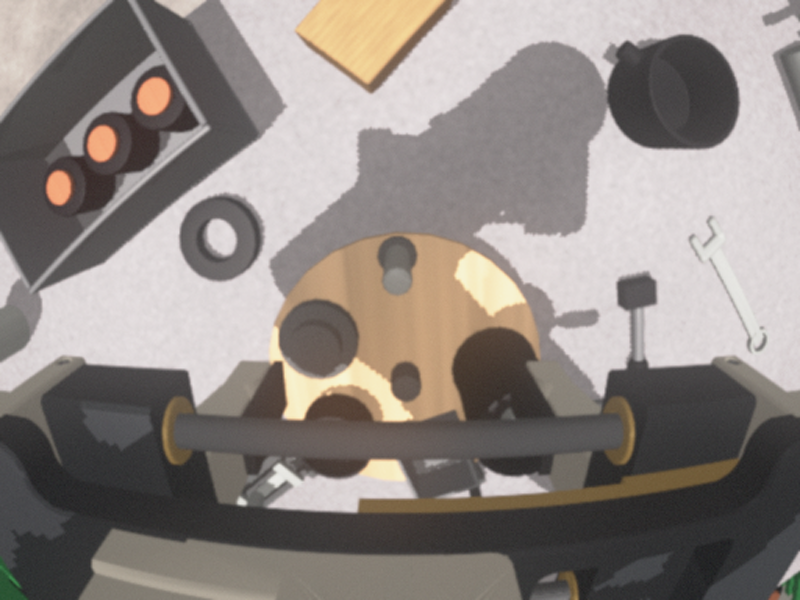

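```bash
python3 -m handwheel '[[[0.007,0,0.02,0,0.45],[0.006,0,0.02,0,0.45],[0,0,0.02,0,0.45],[0,0,0.02,0,0.45],[0,0,0.02,0,0.45],[0,0,0.02,0,0.45],[0,0,0.013,0,0.45],[0,0,0,0,0.45],[0,0,0,0,0.45]]]'
python3 - <<'E'
from h import *
np.set_printoptions(precision=4,suppress=True)
o=telemetry.get_obs();p=vision.snapshot("wrist");save(p,"w7");print(o["tool_pos"],o["force"])
for k,z in dict(carousel_axis=.034,handle=.108).items():
  for r in place_of(k,p)[:2]: print(k,np.round(r["xy"],1),round(r["conf"],2),watz(p,o,r["xy"],z))
E
```

```text
clock: 10.4
tool_pos: [0.6715, -0.0978, 0.1066]
orientation: [179.9, 0.1, -31.1]
force: [0.3, -0.7, 0.5]
opening: 0.0484
[ 0.6715 -0.0978  0.1066] [ 0.2766 -0.7019  0.4985]
carousel_axis [264.6 315.8] 0.6 [ 0.5781 -0.0513  0.034 ]
handle [251.2 258.7] 0.57 [ 0.6732 -0.0957  0.108 ]
```

View pics/w7.png

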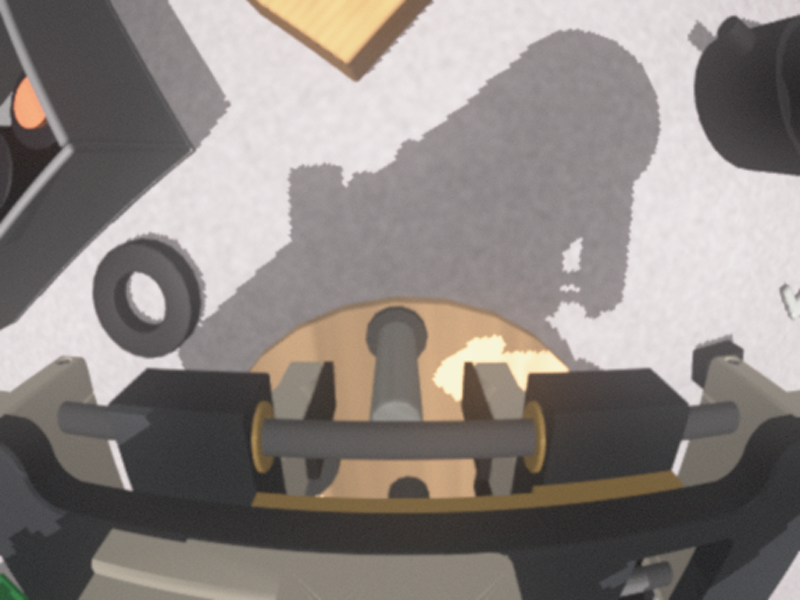

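```bash
python3 -m handwheel '[[[0,0,0.001,0,1],[0,0,0,0,1],[0,0,0,0,1],[0,0,0,0,1],[0,0,0,0,1],[0,0,0,0,1]]]'
```

```text
clock: 11.05
tool_pos: [0.6719, -0.0977, 0.1063]
orientation: [-180.0, -0.0, -31.2]
force: [-0.5, 0.9, 0.8]
opening: 0.0176
```

```bash
python3 -m handwheel '[[[0.0001,0.0025,0,0.025,1],[0.0002,0.004,0,0.04,1],[0.0002,0.0049,0,0.05,1],[0.0002,0.0049,0,0.05,1],[0.0002,0.0049,0,0.05,1],[0.0002,0.0049,0,0.05,1],[0.0002,0.0049,0,0.05,1],[0.0002,0.0049,0,0.05,1]]]'
python3 - <<'E'
from h import *
o=telemetry.get_obs();d=np.array(o["tool_pos"][:2])-[.5845,-.052];print(np.hypot(*d),np.degrees(np.arctan2(d[1],d[0])),o["force"],o["moment"],o["opening"])
p=vision.snapshot("wrist");save(p,"w8")
E
```

```text
clock: 11.72
tool_pos: [0.6497, -0.1261, 0.1062]
orientation: [-180.0, -0.0, -52.3]
force: [-0.4, 1.5, 0.7]
opening: 0.0172
0.09870075912911724 -48.62787603335423 [-0.38569019  1.46894655  0.74266566] [0.64959193 0.19516886 0.01260878] 0.017177198932805355
```

View pics/w8.png

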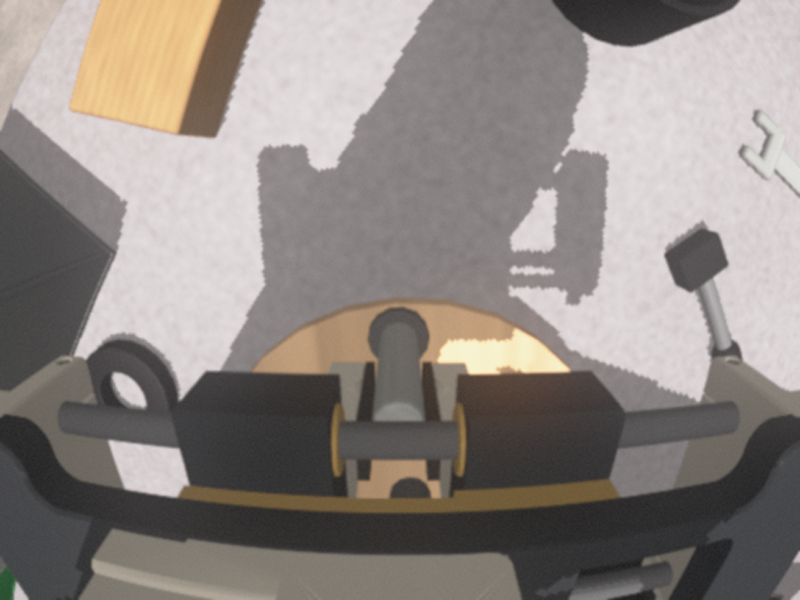

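```bash
python3 -m handwheel '[[[0.0002,0.0049,0,0.05,1],[0.0002,0.0049,0,0.05,1],[0.0002,0.0049,0,0.05,1],[0.0002,0.0049,0,0.05,1],[0.0002,0.0049,0,0.05,1],[0.0002,0.0049,0,0.05,1],[0.0002,0.0049,0,0.05,1],[0.0002,0.0049,0,0.05,1],[0.0002,0.0049,0,0.05,1],[0.0002,0.0049,0,0.05,1],[0.0002,0.0049,0,0.05,1],[0.0002,0.0049,0,0.05,1],[0.0002,0.0049,0,0.05,1],[0.0001,0.003,0,0.03,1],[0,0.001,0,0.01,1],[0,0,0,0,1],[0,0,0,0,1]]]'
cat > chk.py <<'E'
from h import *
import sys
t=sys.argv[1]
np.set_printoptions(precision=4,suppress=True)
o=telemetry.get_obs();d=np.array(o["tool_pos"][:2])-[.5845,-.052];print(np.hypot(*d),np.degrees(np.arctan2(d[1],d[0])),o["force"],o["opening"])
for n in["top","scene","wrist"]:
    o=telemetry.get_obs();p=vision.snapshot(n);save(p,n+t)
    for k,z in dict(carousel_axis=.034,housing_top=.139,pointer=.058,bolt_knob=.076,handle=.108).items():
        for r in place_of(k,p)[:2]: print(n,k,np.round(r["xy"],1),round(r["conf"],2),watz(p,o,r["xy"],z) if n=="wrist" else atz(p,r["xy"],z))
E
python3 chk.py a
```

```text
clock: 13.18
tool_pos: [0.5886, -0.1509, 0.1062]
orientation: [-180.0, -0.0, -91.5]
force: [1.9, -2.6, 0.1]
opening: 0.0172
0.09898046604215995 -87.60905453678836 [ 1.9254 -2.5697  0.0597] 0.017202820620393897
top carousel_axis [265.3 179.4] 0.67 [ 0.5815 -0.0523  0.034 ]
top carousel_axis [355.3 150. ] 0.3 [ 0.6731 -0.3487  0.034 ]
top housing_top [269.8 198.1] 0.56 [ 0.5075 -0.0633  0.139 ]
top housing_top [265.  177.5] 0.39 [ 0.5706 -0.0502  0.139 ]
top pointer [265.2 227.7] 0.42 [ 0.4234 -0.0485  0.058 ]
top bolt_knob [166.6 203.8] 0.67 [0.5032 0.2603 0.076 ]
scene carousel_axis [241.5 221.6] 0.75 [ 0.5792 -0.0558  0.034 ]
scene housing_top [250.6 172. ] 0.55 [ 0.503  -0.0525  0.139 ]
scene pointer [259.  171.2] 0.5 [ 0.4244 -0.0549  0.058 ]
scene bolt_knob [380.4 222.8] 0.75 [0.521  0.2733 0.076 ]
scene bolt_knob [322.7 220. ] 0.5 [0.5502 0.1403 0.076 ]
scene handle [202.7 197. ] 0.62 [ 0.5853 -0.1489  0.108 ]
scene handle [323.9 215.2] 0.27 [0.5597 0.1417 0.108 ]
wrist carousel_axis [266.4 313.8] 0.91 [ 0.5801 -0.0496  0.034 ]
wrist pointer [418.1 325. ] 0.81 [ 0.4336 -0.0356  0.058 ]
wrist handle [253. 262.] 0.84 [ 0.589  -0.1492  0.108 ]
```

```bash
python3 - <<'E'
import cv2
a=cv2.imread("pics/topa.png")[270:420,320:520];b=cv2.imread("pics/scenea.png")[220:400,270:470]
cv2.imwrite("pics/topz.png",cv2.resize(a,None,fx=4,fy=4,interpolation=2))
cv2.imwrite("pics/scez.png",cv2.resize(b,(660,594),interpolation=2))
E
```

```text
(no output)
```

View pics/topz.png

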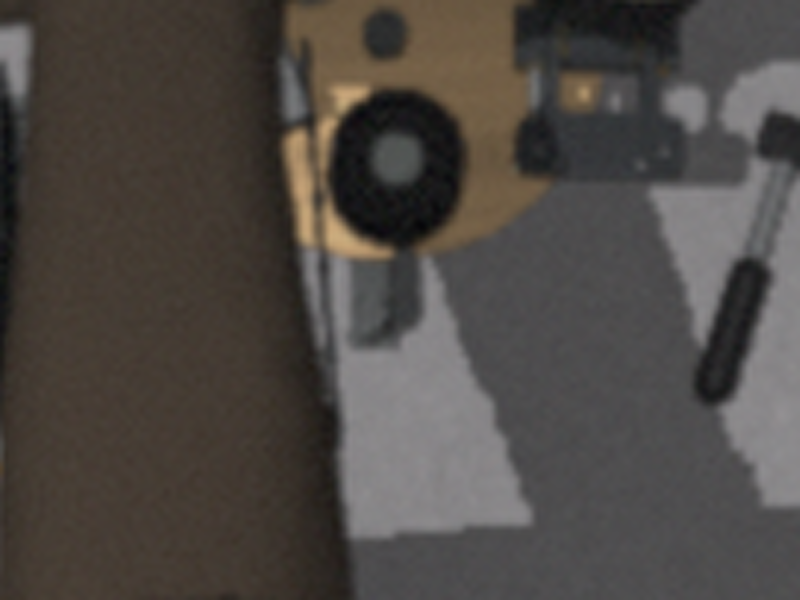

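View pics/scez.png

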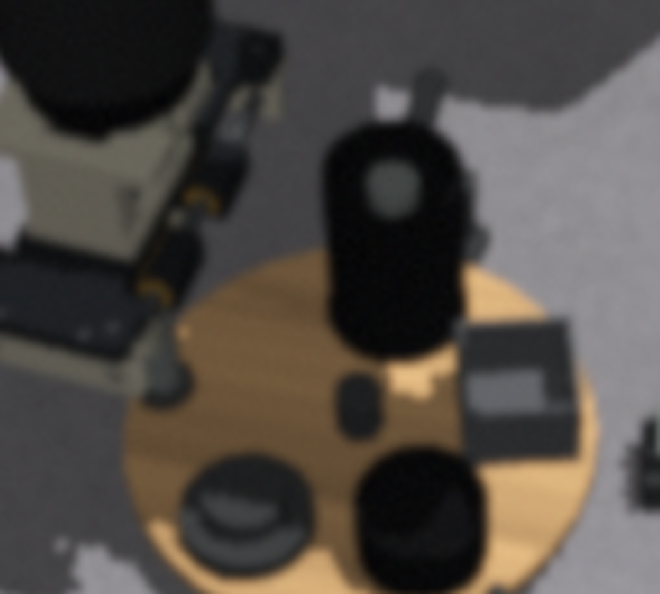

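View pics/wrista.png

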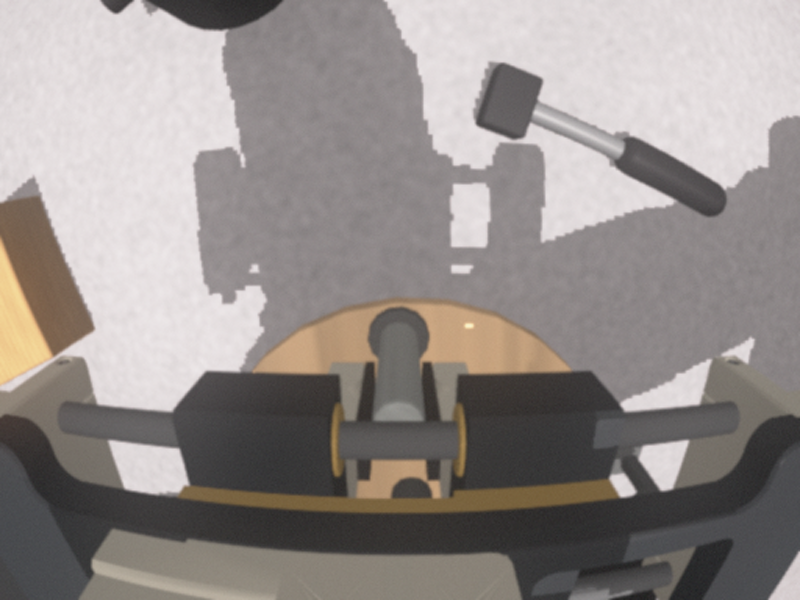

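```bash
python3 - <<'E'
import cv2
a=cv2.imread("pics/top0.png")[220:370,350:500];b=cv2.imread("pics/scene0.png")[250:350,360:460]
c=cv2.imread("pics/w1.png")[80:280,470:670]
for i,(x,f) in enumerate(((a,4),(b,6),(c,3))):
    cv2.imwrite(f"pics/p{i}.png",cv2.resize(x,None,fx=f,fy=f,interpolation=2))
E
```

```text
(no output)
```

View pics/p0.png

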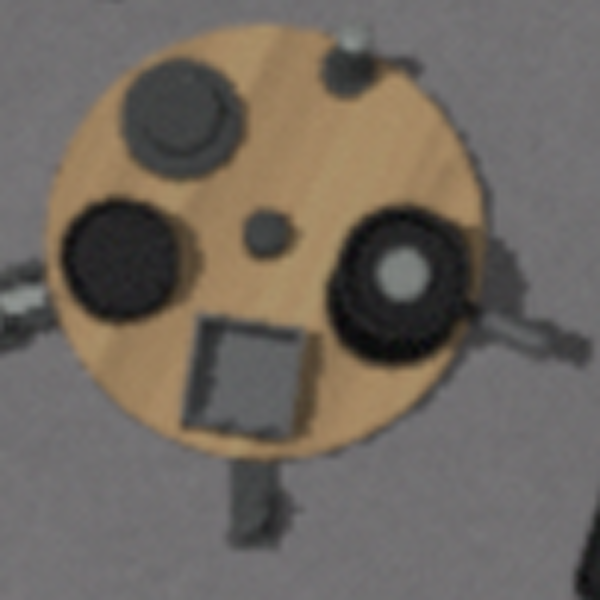

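View pics/p1.png

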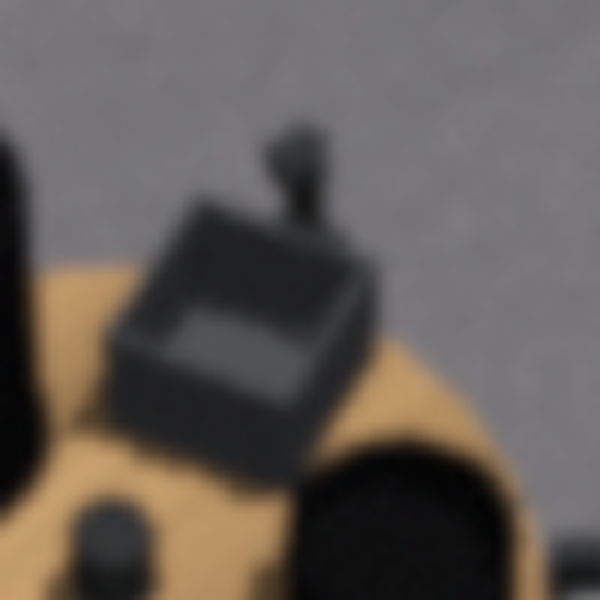

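View pics/p2.png

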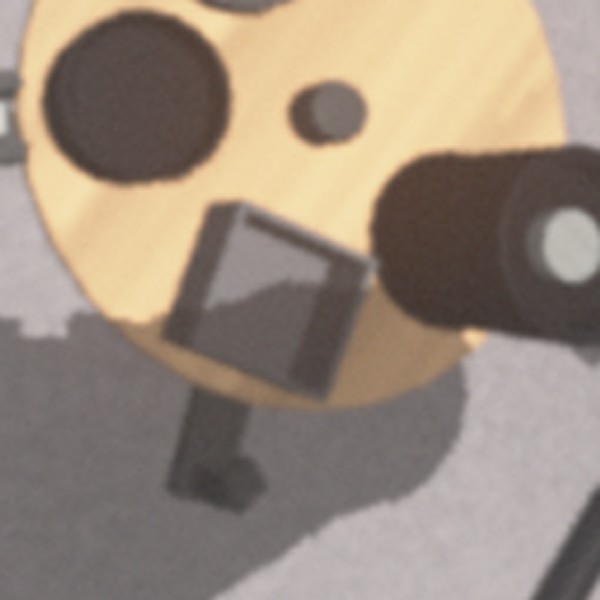

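```bash
python3 - <<'E'
from h import *
np.set_printoptions(precision=4,suppress=True)
A=np.array([.5845,-.0525])
def rep(n,P):
    d=P[:2]-A;print(n,P,np.hypot(*d),np.degrees(np.arctan2(d[1],d[0]))%360)
s=512/800
p=vision.snapshot("top")
f=lambda x,y,fx,ox,oy:((x/fx+ox+.5)*s-.5,(y/fx+oy+.5)*s-.5)
for z in(.034,.058):
  rep("top post",atz(p,f(262,512,4,350,220),.058));
rep("top bar end(z.014)",atz(p,f(255,545,4,350,220),.014)); rep("bar near rim",atz(p,f(255,470,4,350,220),.014))
rep("boss",atz(p,f(268,234,4,350,220),.05))
rep("now housing rim top",atz(p,f(397,167,4,320,270),.139))
rep("now housing inner(knob)",atz(p,f(397,158,4,320,270),.139))
rep("now post",atz(p,f(402,325,4,320,270),.058)); rep("now bar",atz(p,f(372,340,4,320,270),.014))
q=vision.snapshot("scene")
rep("scene post",atz(q,f(298,150,6,360,250),.058))
rep("now scene rim",atz(q,f(395,190,3.3,270,220),.139))
o={"tool_pos":[0.4127,0.1242,0.4085],"orientation":[180,0,8.6]}
w=vision.snapshot("wrist")
rep("w1 post",watz(w,o,f(240,485,3,470,80),.058));rep("w1 bar",watz(w,o,f(195,485,3,470,80),.014))
rep("w1 bar rim",watz(w,o,f(222,408,3,470,80),.014))
E
```

```text
top post [ 0.4396 -0.0505  0.058 ] 0.1448997164148108 179.21774753937214
top post [ 0.4396 -0.0505  0.058 ] 0.1448997164148108 179.21774753937214
top bar end(z.014) [ 0.4255 -0.047   0.014 ] 0.15908173261826403 178.03667293439074
bar near rim [ 0.4646 -0.0478  0.014 ] 0.12002382120770769 177.77930710921922
boss [ 0.5832 -0.0567  0.05  ] 0.004371295966725821 252.91799130434504
now housing rim top [ 0.5038 -0.0582  0.139 ] 0.08085744532226292 184.06887560904354
now housing inner(knob) [ 0.5082 -0.0583  0.139 ] 0.07651038991964319 184.37079170211405
now post [ 0.4329 -0.0605  0.058 ] 0.15185728038414076 183.01667869851994
now bar [ 0.4281 -0.0455  0.014 ] 0.15651832739745114 177.45273504195234
scene post [ 0.4381 -0.0426  0.058 ] 0.14673745617890843 176.13086275543324
now scene rim [ 0.5209 -0.0505  0.139 ] 0.06364240773082744 178.21463706141355
w1 post [ 0.4377 -0.0433  0.058 ] 0.14711437356965235 176.40247425688102
w1 bar [ 0.4295 -0.0403  0.014 ] 0.1555232180501674 175.51240554172037
w1 bar rim [ 0.462  -0.0451  0.014 ] 0.12270349310870819 176.55042920615864
```

```bash
python3 -m handwheel '[[[0,0.002,0,0.02,1],[0,0.0024,0,0.025,1],[0,0.0024,0,0.025,1],[0,0.0015,0,0.015,1],[0,0,0,0,1],[0,0,0,0,1],[0,0,0,0,1]]]'
python3 chk.py b;  python3 - <<'E'
import cv2
a=cv2.imread("pics/topb.png")[270:420,320:520];b=cv2.imread("pics/sceneb.png")[220:400,270:470]
cv2.imwrite("pics/topzb.png",cv2.resize(a,None,fx=4,fy=4,interpolation=2))
cv2.imwrite("pics/scezb.png",cv2.resize(b,(660,594),interpolation=2))
E
```

```text
clock: 14.82
tool_pos: [0.5799, -0.1508, 0.1062]
orientation: [180.0, -0.1, -96.5]
force: [2.1, -8.1, 0.3]
opening: 0.0173
0.09895022409886679 -92.68966004086572 [ 2.105  -8.0812  0.2569] 0.017335083287209674
top carousel_axis [263.8 181.8] 0.96 [ 0.5737 -0.0473  0.034 ]
top carousel_axis [263.7 197.2] 0.64 [ 0.5233 -0.0459  0.034 ]
top housing_top [265.6 197.4] 0.56 [ 0.5099 -0.0507  0.139 ]
top pointer [263.8 227.4] 0.61 [ 0.4244 -0.0441  0.058 ]
top bolt_knob [203.3 189.2] 0.47 [0.5473 0.1445 0.076 ]
top bolt_knob [262.7 178.4] 0.17 [ 0.5782 -0.0436  0.076 ]
scene carousel_axis [239.  225.8] 0.87 [ 0.5931 -0.0579  0.034 ]
scene housing_top [253.2 176.1] 0.84 [ 0.5141 -0.0426  0.139 ]
scene bolt_knob [378.5 223. ] 0.68 [0.5228 0.2691 0.076 ]
scene bolt_knob [327.6 218. ] 0.48 [0.5411 0.1505 0.076 ]
scene handle [205.1 191.6] 0.67 [ 0.5679 -0.1493  0.108 ]
wrist carousel_axis [263.7 314. ] 0.72 [ 0.5825 -0.0494  0.034 ]
wrist pointer [421.1 310.8] 0.85 [ 0.4358 -0.0415  0.058 ]
wrist handle [253.9 260. ] 0.97 [ 0.5798 -0.1505  0.108 ]
```

View pics/topzb.png

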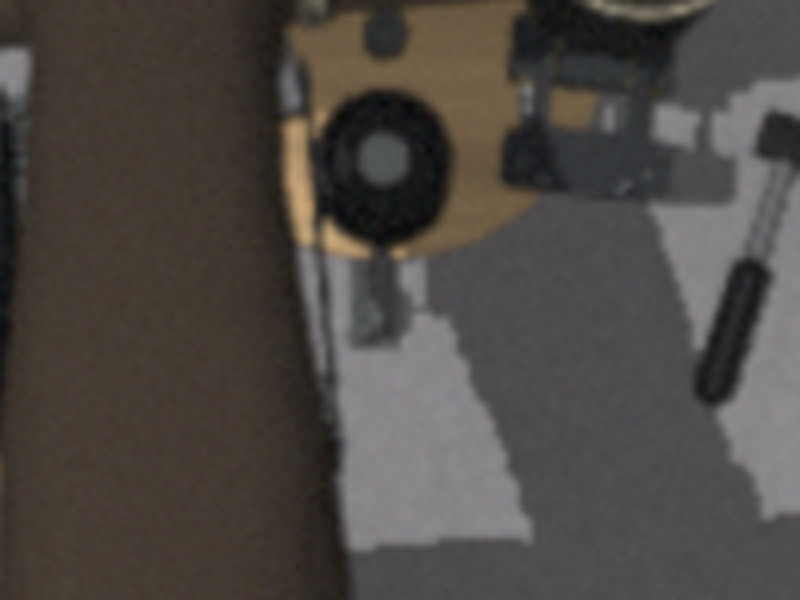

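View pics/scezb.png

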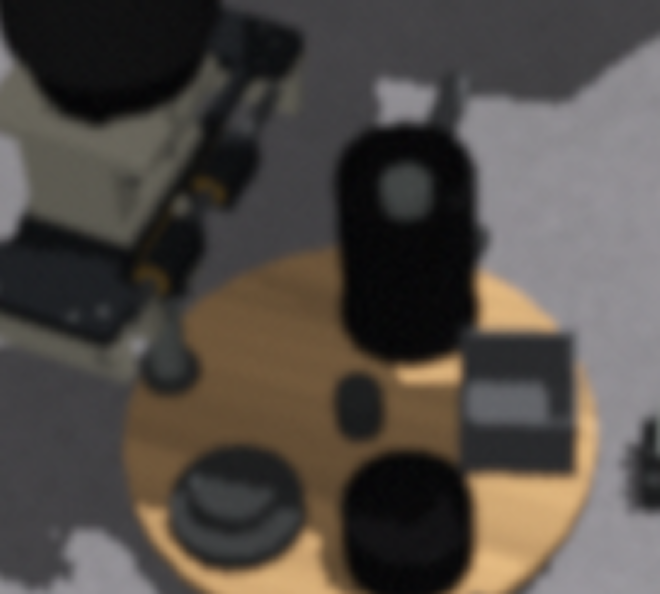

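```bash
python3 - <<'E'
from h import *
np.set_printoptions(precision=4,suppress=True)
s=512/800
p=vision.snapshot("top");f=lambda x,y,fx,ox,oy:((x/fx+ox+.5)*s-.5,(y/fx+oy+.5)*s-.5)
g=lambda n,x,y,z:print(n,atz(p,f(x,y,4,320,270),z))
g("boss",386,33,.055);g("housing",382,165,.139);g("stalk root",378,262,.12);g("stalk end",379,330,.12)
g("bar",374,345,.014);g("bar L",351,345,.014);g("bar R",399,345,.014)
print(np.array(p["cam_to_world"])[:3,3])
E
python3 - <<'E'
import cv2
a=cv2.imread("pics/wristb.png");cv2.imwrite("pics/wb2.png",cv2.resize(a[400:560,520:760],None,fx=3.3,fy=3.3))
E
```

```text
boss [ 0.5829 -0.0556  0.055 ]
housing [ 0.505 -0.051  0.139]
stalk root [ 0.4598 -0.0483  0.12  ]
stalk end [ 0.4267 -0.0482  0.12  ]
bar [ 0.4255 -0.0465  0.014 ]
bar L [ 0.4257 -0.0346  0.014 ]
bar R [ 0.4253 -0.0595  0.014 ]
[ 0.3372 -0.0326  1.5699]
```

View pics/wb2.png

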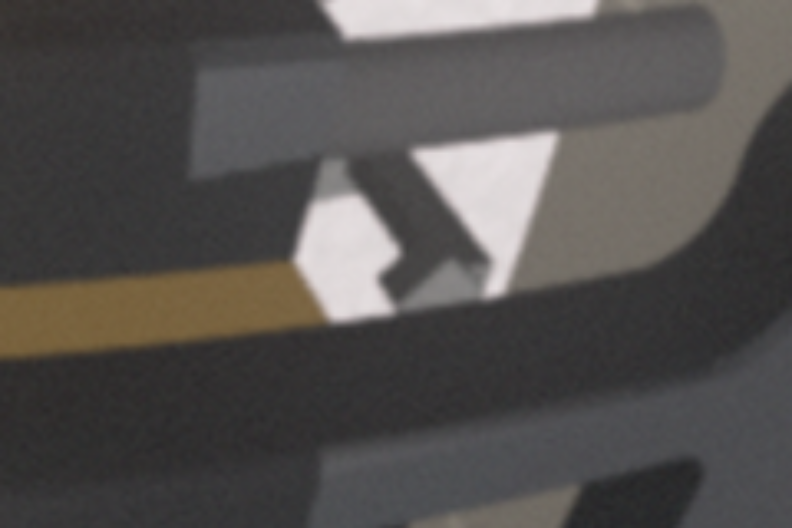

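```bash
python3 -m handwheel '[[[0,0,0,0,1],[0,0,0,0,1],[0,0,0,0,1],[0,0,0,0,1],[0,0,0,0,1],[0,0,0,0,1],[0,0,0,0,1],[0,0,0,0,1]]]'; python3 -c "
from plant import close_job;print(close_job())"
```

```text
clock: 16.43
tool_pos: [0.5798, -0.1508, 0.1062]
orientation: [180.0, -0.1, -96.5]
force: [1.5, -7.0, 1.0]
opening: 0.017
the job is handed in; nothing more can be done
None
```

I drew the bolt out to its stop, turned the carousel about 65° clockwise by its handle, and handed the job in at 16.4 s with the gripper still closed on the handle.

- **Bolt:** the pull force rose to about 23 N at the end of the travel. A picture taken after I let go showed the knob against the outer bridge and the lugs empty.
- **Housing:** the last top view put its centre within about 1 mm of the line from the axis to the pointer's bar. The handle's measured angle, which puts the housing at 177.3°, agreed with that.
- **Hold:** over the last 1.6 s the arm stayed still to 0.1 mm. The fingers stood 17 mm apart on the 18 mm handle, with about 7 N on the tool.
- **Loose parts:** the gripper never came near them, and those in view in the last pictures looked unmoved. I didn't measure them.
- **Disagreements:** the network points for the axis, pointer and housing scattered by up to about 10 mm between cameras. The pointer's direction came out anywhere from 175.5° to 179.2° (one later reading, probably the stalk mistaken for the post, gave 183°). I aimed for the middle, about 177.4°, which leaves roughly 2° of uncertainty against the 6° allowed.

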